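# Shut the air valve and take the cover off the filter housing

## Task

Change-over of the air-line filter: push the valve's lever handle through its quarter turn, off the cover and in under the ledge, until it meets its end stop. Then turn the small swing tab aside so that it is clear of the cover plate, lift the cover plate out of its frame by its rib, and lay it flat, rib up, in the middle of the dark wooden board on the right without dropping it. Do not force or bang the station, and leave the other things on the bench and on the ledge where they are.

Things in the scene. Friction and masses are not known exactly. Their poses are not given: they have to be found in the camera images.
- station: Fixed filter station: low aluminium filter housing in front, brass ball valve behind it (up to 45 mm high, stem 83 mm), plywood back with a ledge over the valve. Origin on the bench at the foot of the valve stem's axis; its x points away from the robot, y left, z up. Housing: x -182 to -42 mm, y +-75 mm, 40 mm high. A 4 mm base plate reaches y +-95 mm.
- ledge_edge (a point): Middle of the plywood ledge's lower front edge, at station x = -25 mm, 200 mm above the bench. The ledge is 320 mm wide (y), 15 mm thick, and runs back to the plywood back at x = 110 mm; open in front and at its sides. The end of the handle's travel lies under it, where an upright gripper does not fit: the tool must lean back towards -x by some 30 to 40 degrees.
- frame (a point): Middle of the cover's recess in the top of the housing, at rim height, 40 mm above the bench, station x = -105 mm, y = 0. The recess is 94 (x) x 114 (y) mm and 5 mm deep to the ledges the cover rests on, so the cover sits flush.
- valve_axis (a point): Point on the vertical axis of the valve handle, 92 mm above the bench: mid-thickness of the handle.
- valve_handle (a joint): Angle of the valve's lever handle. 0: open, it points along the station's -x, straight out over the cover plate. It grows clockwise seen from above; at the end stop (about a quarter turn, 1.57) it points along the station's +y, in under the ledge. Stiff: it takes about 4 N at 90 mm from the axis, and stays where it is left.
- handle_end (a point): Outer end of the lever handle, 125 mm from its axis. The handle is level, with a black sleeve from 40 to 125 mm from the axis, 18 mm wide and 14 mm thick, from 85 to 99 mm above the bench; 19 mm of air between it and the cover's rib below.
- swing_tab (a joint): Angle of the swing tab on the housing's front rim. 0: its nose points along the station's +x, over the cover plate's front edge, its tail with the lug along -x, out over the front. Grows clockwise seen from above; at its stop (1.6) it lies along the rim, nose to -y, lug to +y. Cover free from about 1.35. Pivot at station x = -165 mm, y = 0. Takes 1.2 N at the lug, stays where left.
- tab_lug (a point): Middle of the top of the swing tab's upright lug, 27 mm from the pivot on the tail side and 65.5 mm above the bench. The tab is steel, 14 mm wide, reaches 34 mm to either side of the pivot and is 5 mm thick (41.5 to 46.5 mm high); the lug stands on it, 14 mm long along the tab and 8 mm across.
- cover: Loose aluminium cover plate, 90 (x) x 110 (y) x 5 mm, 0.25 kg. Origin at the centre of its underside (35 mm above the bench when seated). Upright on its middle a rib to grip it by: 50 mm long along x, 12 mm across (y), top 31 mm above the underside. About 2 mm of play all round in the recess.
- board: Fixed flat board of dark wood lying on the bench to the right of the station, 100 (x) x 160 (y) x 12 mm. Origin at the centre of its underside; the cover, laid on it, has its origin 12 mm above that.
- pot_tall: Bystander: white pot with lid, 50 mm across, 101 mm tall, standing on the ledge.
- tape_reel: Bystander: black reel of tape, 62 mm across, 20 mm high, on the ledge.
- pliers_cream: Bystander: cream-handled pliers, 55 x 175 x 10 mm, on the bench.
- driver_black: Bystander: black screwdriver, 195 mm long, 29 mm high, on the bench left of the station.
- offcut_b: Bystander: wood offcut, 50 x 105 x 12 mm, on the bench left of the station.
- pin_tin: Bystander: round tin, 68 mm across, 36 mm high, on the bench left of the station.

How it is judged (in metres and radians):
On the way, in this order (a step that is already met when the one before it is completed fails the run):
1. the valve handle is at its end stop (value of joint valve_handle above 1.5 rad), for 0.2 s.
2. the swing tab is turned clear of the cover, which still sits in its frame (value of joint swing_tab above 1.35 rad and height (world z) of cover below 0.045 m and value of joint valve_handle above 1.5 rad), for 0.2 s.
3. the cover is lifted out of the frame (height (world z) of cover above 0.06 m), for 0.1 s.
At the end, for the whole second after the job is handed in: The valve handle is at its end stop (beyond 1.5 rad), the tab turned aside (beyond 1.35 rad), and the cover plate lies released and at rest on the dark wooden board, rib up, flat within 0.08 rad, its centre within 35 mm of the board's centre (horizontal distance between cover and board below 0.035 m and z of cover in the frame of board between 0.008 and 0.018 m and angle between cover's own z axis and vertical below 0.08 rad and value of joint valve_handle above 1.5 rad and value of joint swing_tab above 1.35 rad and linear speed of cover below 0.02 m/s); the robot touches nothing.
It fails at once if the arm or fingers press on the station with more than 80 N (contact force between station and the fingers above 80 N or contact force between station and the arm above 80 N).
It fails at once if the cover is dropped: it comes down to within 10 mm of the board faster than 0.45 m/s (as after a fall of more than about 10 mm) (height (world z) of cover below 0.022 m and linear speed of cover above 0.45 m/s).
It fails at once if a bystander is moved by more than 30 mm (distance of any of pot_tall, tape_reel, pliers_cream, driver_black, offcut_b, pin_tin from where it was at the start of the episode above 0.03 m).
It also fails if it takes over 64 s, if anything falls off the work surface, if the arm or the gripper's body presses on something with over 40 N, if the wrist force passes 120 N, or if a joint passes its speed limit or range.

## Robot

A 6-joint arm with a two-finger parallel gripper is mounted at the origin on a cart in front of the work surface, level with it; the furniture and walls round the work are solid. World frame = base frame: x ahead of the robot, y to its left, z up, the work surface at z = 0. Lengths are in mm, angles in rad, forces in N, time in s.
With the tool pointing down it reaches from about 350 to 875 mm from the base axis. Payload 4.2 kg.
Tool frame: the origin (TCP) lies midway between the tips of the shut fingers; the grasp point (between the pads) lies 19 mm behind it (tcp_to_grasp is the distance from the TCP to the grasp point, in mm); z points along the fingers, y is the line along which they close (so a half turn about z gives the same grasp; the last joint's range is limited). The gripper opens to 85 mm and grips with 20 to 120 N. Pads are 22 mm wide; open, the fingers measure 114 mm over their backs; the gripper's body (76 mm by 85 mm) begins 54 mm behind the grasp point. The pads swing forward as they close: fully open they stand 13 mm farther back than shut.
Start: joints at [1.436, 0.385, 0.008, 0, -1.194, -0.259], TCP at [239.779, 577.153, 231.312] pointing down, gripper open.
Joint ranges: [-3.14, 3.14], [-1.21, 2.06], [-1.07, 1.41], [-3.16, 2.05], [-2.99, -0.16], [-3.1, 3.1]. Speed limits (rad/s): [2.79, 2.79, 3.14, 3.14, 3.14, 3.14].

## Interface

Orientations are given as a unit quaternion [x, y, z, w].
In Python, from bench import read_state, get_image, job_done, tcp_to_grasp gives the robot as it stands.
- The arm moves only by the tool jog_arm, never from a script. Its argument "plan" is a list of rows, each a list of 3 entries, a list of its own where there are three numbers: the finger opening in mm, from 0 to 85.4, then the shift along the tool's x, y, z as a fraction of full scale, then the turn, a rotation vector about the tool's x, y, z as a fraction of full scale. A call has 1 to 10 rows; each row is the pose to reach, as a shift and turn from the pose commanded when the call began, along the tool's axes at that moment; what a row does not reach only later rows make up. Full scale, the value 1, is 0.1 m for a shift and 60 degrees for a turn. A row lasts 1/8 s, in which the tool goes at most 62.5 mm and 10.7 degrees, less where a joint would pass 70% of its speed; a pose out of reach is approached as far as the arm can. A call with a number of a shift or a turn outside -1 to 1 is refused whole. A call with a gripper value outside its range is refused whole. The fingers move at their own pace and stop on an object; the grip force is fixed at half the most. Time passes only in rows, so rows that repeat a pose let the fingers close. It gives the time, the measured TCP pose, the force, the opening and the grip force at its end, in the units of the state.
- read_state(): the state, without advancing time (a new reading comes with each control period).
- get_image(name): name is "side" or "top"; returns a dict with "img" (420x560x3 uint8, red, green, blue), "range_z" (420x560 float32, mm along the optical axis (not along the pixel's ray), 0 where there is no reading), "intrinsics" (3x3 intrinsics, pixels), "distortion" ([k1, k2, p1, p2, k3] as OpenCV has them; the pictures are not rectified), "extrinsics" (4x4, takes a point from camera to world coordinates). Camera axes: x right, y down, z forward; pixel columns grow to the right and rows downward; lengths in mm; the calibration is good to about 2 mm. A picture is of the moment at which its call begins.
- job_done(): hands the job in; it is judged then, once.
The state is a dict: "clock": time; "joints": joint angles; "joint_vel": joint speeds; "joint_efforts": joint torques, N m; "position": TCP position; "ee_rot": TCP orientation; "contact_force": force on the tool from outside, world axes, zero at the start; "wrist_torque": the same for the moment, N m; "gripper_width": finger opening in mm; "grasp_force": force on a finger pad.
Only numpy, scipy, OpenCV 4.12 (cv2) and the standard library are available. Lean on these libraries where they do the work, as an engineer would, in place of code of your own. Each camera call takes 0.05 s, during which the arm holds its last target. There are 200 camera calls.

## Working session

There is one attempt and no reset: what is moved stays moved. The work goes in short steps, Python scripts to look and compute and a tool call to move; the robot and the scene stay as the last step left them, time stands still between calls to the robot, and variables do not carry over. Pictures are saved under pics/ and viewed, at most 10 in all, crops included, and the job is handed in when it is done.

Besides the shell and the picture viewer there is one more tool, called by a JSON object that holds its "method" and its "body", one argument or row to a line. jog_arm: Moves the arm, as the interface text tells. Its arguments: {"type":"object","properties":{"plan":{"type":"array"}},"required":["plan"]}

```bash
mkdir -p pics; ls
python3 - <<'E'
from bench import *
import cv2
s=read_state();print(s, tcp_to_grasp)
for n in("side","top"):
    d=get_image(n);cv2.imwrite(f"pics/{n}0.png",d["img"][:,:,::-1]);print(d["intrinsics"],d["distortion"],d["extrinsics"].round(3) if hasattr(d["extrinsics"],'round') else d["extrinsics"])
E
```

```text
pics
{'clock': 0.0, 'joints': array([ 1.43559785e+00,  3.85565883e-01,  6.62345379e-03, -5.26084036e-04,
       -1.19401568e+00, -2.58600799e-01]), 'joint_vel': array([-0.0021089 , -0.00016714, -0.00126613, -0.00266632,  0.00022345,
        0.00030959]), 'joint_efforts': array([-7.94895714e-04, -3.92292452e+01,  1.88401330e+01,  4.18647632e+00,
       -4.64190845e-03, -2.61916909e-06]), 'position': array([239.56172096, 576.62304414, 230.21101904]), 'ee_rot': array([ 9.80658222e-01, -1.95724866e-01, -1.77370761e-04,  1.09390937e-03]), 'contact_force': array([ 0.25341959, -0.09459955,  0.68354072]), 'wrist_torque': array([-0.00378457, -0.00911265, -0.03365302]), 'grasp_force': 0.0, 'gripper_width': 85.44543612730527} 18.700000000000003
[[460.62119012   0.         286.01554446]
 [  0.         460.62119012 198.91751472]
 [  0.           0.           1.        ]] [-0.07965165  0.          0.          0.          0.        ] [[ 9.890000e-01 -5.700000e-02  1.390000e-01  4.029600e+02]
 [-1.500000e-01 -3.820000e-01  9.120000e-01 -1.199067e+03]
 [ 1.000000e-03 -9.220000e-01 -3.870000e-01  6.558320e+02]
 [ 0.000000e+00  0.000000e+00  0.000000e+00  1.000000e+00]]
[[538.46036884   0.         271.05760881]
 [  0.         538.46036884 211.32796783]
 [  0.           0.           1.        ]] [0.0697855 0.        0.        0.        0.       ] [[-1.330000e-01 -9.650000e-01  2.260000e-01  2.470950e+02]
 [-9.910000e-01  1.290000e-01 -3.300000e-02 -9.122000e+00]
 [ 2.000000e-03 -2.280000e-01 -9.740000e-01  1.589663e+03]
 [ 0.000000e+00  0.000000e+00  0.000000e+00  1.000000e+00]]
```

View pics/side0.png

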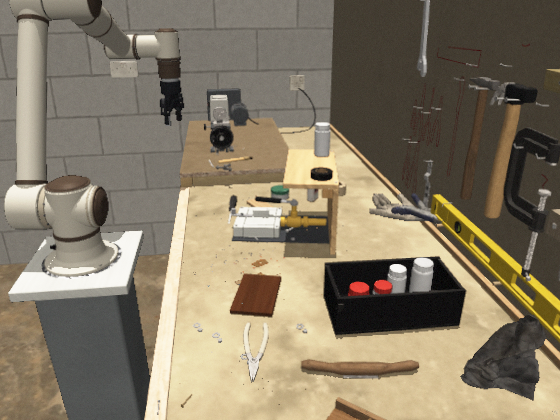

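View pics/top0.png

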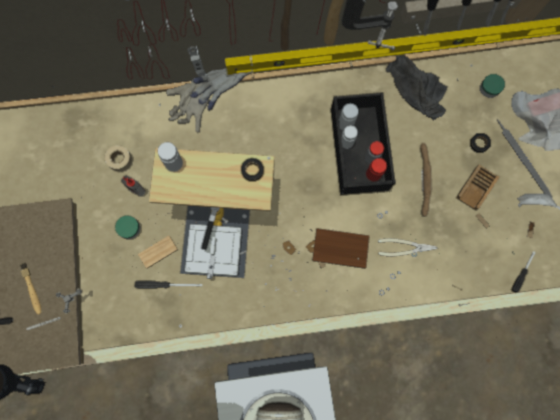

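The side view shows the station in front of the robot: housing at (258,222), ledge at (312,165), board at (257,294) and the pliers beyond it. In the top view the housing is at (212,250), the black handle runs (218,215)–(206,248), the ledge is at (212,180) and the board at (341,248).

```bash
cat > h.py <<'E'
import numpy as np, cv2
from bench import *
def cast(d,uv,z):
    """pixel(s) -> world points on the plane z"""
    K=np.array(d["intrinsics"]);D=np.array(d["distortion"],float);E=np.array(d["extrinsics"])
    n=cv2.undistortPoints(np.array(uv,float).reshape(-1,1,2),K,D).reshape(-1,2)
    r=np.c_[n,np.ones(len(n))]@E[:3,:3].T
    return E[:3,3]+r*((z-E[2,3])/r[:,2])[:,None]
def cloud(d):
    K=np.array(d["intrinsics"]);D=np.array(d["distortion"],float);E=np.array(d["extrinsics"])
    h,w=d["range_z"].shape;u,v=np.meshgrid(np.arange(w),np.arange(h))
    n=cv2.undistortPoints(np.dstack([u,v]).reshape(-1,1,2).astype(float),K,D).reshape(-1,2)
    p=np.c_[n,np.ones(len(n))]*d["range_z"].reshape(-1,1)
    return (p@E[:3,:3].T+E[:3,3]).reshape(h,w,3)
def rect(mask):
    c=max(cv2.findContours(mask.astype(np.uint8),cv2.RETR_EXTERNAL,cv2.CHAIN_APPROX_NONE)[0],key=cv2.contourArea)
    return cv2.minAreaRect(c)
def w2uv(d,P):
    E=np.array(d["extrinsics"]);R=E[:3,:3].T
    return cv2.projectPoints(np.array(P,float).reshape(-1,3),cv2.Rodrigues(R)[0],-R@E[:3,3],np.array(d["intrinsics"]),np.array(d["distortion"],float))[0].reshape(-1,2)
E
python3 - <<'E'
from h import *
ds={n:get_image(n) for n in("top","side")}
for n,d in ds.items():
    P=cloud(d);im=d["img"].astype(int);np.set_printoptions(precision=1,suppress=True)
    hsv=cv2.cvtColor(d["img"],cv2.COLOR_RGB2HSV).astype(int);ok=d["range_z"]>0
    X,Y,Z=P[...,0],P[...,1],P[...,2]
    near=ok&(X>250)&(X<800)&(abs(Y)<500)
    for nm,m,z in(("ledge",near&(abs(Z-215)<12)&(hsv[...,1]>60),215),("board",near&(abs(Z-12)<10)&(hsv[...,2]<130)&(hsv[...,1]>110)&(Y<0),12),("housing",near&(abs(Z-40)<8)&(hsv[...,1]<60)&(hsv[...,2]>120),40),("handle",near&(abs(Z-97)<9)&(hsv[...,2]<70)&(Y>0),99),("tablug",near&(Z>54)&(Z<69)&(hsv[...,2]>90),65)):
        m=cv2.morphologyEx(m.astype(np.uint8),cv2.MORPH_OPEN,np.ones((2,2)))
        if m.sum()<4: print(n,nm,"none");continue
        r=rect(m);c=cv2.boxPoints(r)
        w=cast(d,c,z);rr=cv2.minAreaRect(w[:,:2].astype(np.float32))
        print(n,nm,m.sum(),"px",np.array(r[0]),"world",w.mean(0),rr[1],rr[2],"medZ",np.median(Z[m>0]))
    cv2.imwrite(f"pics/c{n}.png",cv2.resize(d["img"][185:290,170:290] if n=="top" else d["img"][140:275,215:355],None,fx=5,fy=5,interpolation=2)[:,:,::-1])
E
```

```text
top ledge 5834 px [212.5 180.2] world [672.   87.2 215. ] (328.6674499511719, 151.85765075683594) 78.39138793945312 medZ 215.96314642294828
top board 1673 px [341.4 248.8] world [ 473.4 -253.    12. ] (160.8309783935547, 95.68807983398438) 74.07538604736328 medZ 12.855106817894693
top housing 2039 px [213.6 250.3] world [514.7 119.3  40. ] (157.27308654785156, 139.5531005859375) 78.16815185546875 medZ 40.866379748181316
top handle 135 px [208.3 235.8] world [547.1 124.9  99. ] (16.31951332092285, 79.0069351196289) 72.20549774169922 medZ 98.12641512485038
top tablug 63 px [213.5 247.5] world [517.9 116.9  65. ] (14.301983833312988, 32.15310287475586) 83.72157287597656 medZ 58.521918596987234
side ledge 1607 px [312.1 169.5] world [674.2  70.7 215. ] (357.1618957519531, 177.67550659179688) 74.55604553222656 medZ 218.46532963021855
side board 1616 px [256.  295.6] world [ 472.3 -261.3   12. ] (182.07740783691406, 124.51927947998047) 79.31687927246094 medZ 13.76827132061095
side housing 894 px [258.5 219.5] world [514.5 106.2  40. ] (169.3325653076172, 155.36631774902344) 81.83541107177734 medZ 43.153202151553444
side handle 101 px [269.  200.6] world [548.5 109.4  99. ] (32.40397644042969, 82.5349349975586) 71.3477554321289 medZ 95.42667981772172
side tablug 191 px [261.5 212.4] world [523.5  99.   65. ] (32.31962966918945, 55.3634147644043) 70.4115219116211 medZ 58.63005082404993
```

View pics/ctop.png

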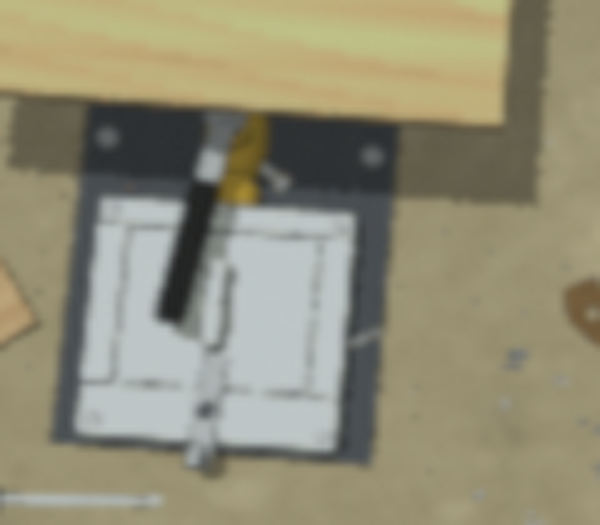

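View pics/cside.png

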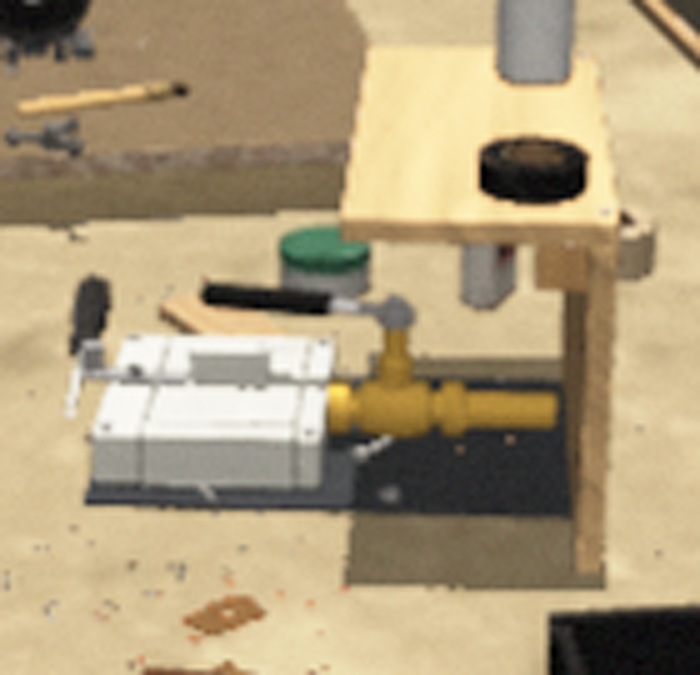

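Reading the crops: in the top one the handle runs over the cover and leans a little to the left. The tab is at the front rim near (205,430) with the lug at (200,460), and the rib is at (218,310). In the side crop the handle is level above the rib, with free air under the ledge. Station yaw is about -11.6° and its origin about (626, 97).

```bash
cat >> h.py <<'E'
from scipy.spatial.transform import Rotation as Ro
O=np.array([626,97.5,0]);YAW=-11.6
def st(x,y,z): return O+Ro.from_euler('z',YAW,degrees=True).apply([x,y,z])
def ori(lean,yaw=YAW): # tool x = station x, tool z down, leaned back by 'lean' deg
    return Ro.from_euler('z',yaw,degrees=True)*Ro.from_euler('x',180,degrees=True)*Ro.from_euler('y',lean,degrees=True)
def go(p,R):
    s=read_state();C=Ro.from_quat(s["ee_rot"])
    print("pos",s["position"].round(1),"shift",(C.inv().apply(p-s["position"])/100).round(3),"turn",((C.inv()*R).as_rotvec()/np.radians(60)).round(3),"F",s["contact_force"].round(1),"t",s["clock"])
E
python3 - <<'E'
from h import *
go(st(-85,-28,230),ori(38)); print(ori(38).as_matrix().round(2))
E
```

```text
pos [239.7 576.8 230.7] shift [4.626 3.38  0.012] turn [ 0.062  0.631 -0.176] F [0.6 0.1 0.4] t 0.2
[[ 0.77 -0.2   0.6 ]
 [-0.16 -0.98 -0.12]
 [ 0.62  0.   -0.79]]
```

{"method": "jog_arm", "body": {
  "plan": [
    [0,[0.6,0.44,0],[0,0,0]],
    [0,[1,0.73,0],[0,0,0]],
    [0,[1,0.73,0],[0,0,0]]
  ]
}}

```text
clock: 0.57
position: [305.5, 468.2, 231.6]
ee_rot: [0.98, -0.198, -0.0, 0.0]
contact_force: [0.7, 1.5, 0.5]
gripper_width: 32.4
grasp_force: 0.0
```

{"method": "jog_arm", "body": {
  "plan": [
    [0,[0.6,0.44,0],[0,0,0]],
    [0,[1,0.73,0],[0,0,0]],
    [0,[1,0.73,0],[0,0,0]]
  ]
}}

```text
clock: 0.95
position: [369.5, 363.2, 231.5]
ee_rot: [0.98, -0.198, -0.0, 0.0]
contact_force: [0.1, 0.9, 0.5]
gripper_width: 0.0
grasp_force: 0.0
```

{"method": "jog_arm", "body": {
  "plan": [
    [0,[0.6,0.44,0],[0,0,0]],
    [0,[1,0.73,0],[0,0,0]],
    [0,[1,0.73,0],[0,0,0]]
  ]
}}

```text
clock: 1.32
position: [434.0, 258.2, 231.2]
ee_rot: [0.98, -0.198, -0.0, 0.0]
contact_force: [-0.1, 0.6, 0.5]
gripper_width: 0.1
grasp_force: 0.0
```

{"method": "jog_arm", "body": {
  "plan": [
    [0,[0.3,0.25,0],[0.016,0.16,-0.045]],
    [0,[0.5,0.5,0],[0.03,0.32,-0.09]],
    [0,[0.63,0.73,0],[0.047,0.48,-0.13]],
    [0,[0.63,0.73,0],[0.062,0.631,-0.176]],
    [0,[0.63,0.73,0],[0.062,0.631,-0.176]]
  ]
}}

```text
clock: 1.95
position: [462.4, 170.8, 231.8]
ee_rot: [0.94, -0.094, 0.325, 0.03]
contact_force: [1.7, 0.0, 1.0]
gripper_width: -0.2
grasp_force: 0.0
```

Run:
```python
from h import *
go(st(-85,-28,130),ori(38))
go(st(-85,-28,79),ori(38)); print(read_state()["joints"].round(2))
```

```text
pos [462.4 170.8 231.8] shift [0.078 0.678 1.353] turn [-0.006 -0.002  0.002] F [1.7 0.  1. ] t 1.95
pos [462.4 170.8 231.8] shift [-0.237  0.679  1.754] turn [-0.006 -0.002  0.002] F [1.7 0.  1. ] t 1.95
[ 0.77 -0.04 -1.    1.27 -0.56 -0.5 ]
```

{"method": "jog_arm", "body": {
  "plan": [
    [0,[0,0.5,0.1],[0,0,0]],
    [0,[0,0.68,0.4],[0,0,0]],
    [0,[0.04,0.68,0.8],[0,0,0]],
    [0,[0.04,0.68,0.8],[0,0,0]]
  ]
}}

```text
clock: 2.45
position: [500.9, 96.0, 179.8]
ee_rot: [0.943, -0.099, 0.317, 0.036]
contact_force: [-6.1, 20.2, -2.5]
gripper_width: -0.1
grasp_force: 0.0
```

Run:
```python
from h import *
go(st(-85,-28,79),ori(38)); print(read_state()["joints"].round(2))
d=get_image("side");cv2.imwrite("pics/s1.png",cv2.resize(d["img"][80:275,195:375],None,fx=3,fy=3,interpolation=2)[:,:,::-1])
```

```text
pos [500.9  96.  179.8] shift [-0.313  0.005  1.028] turn [ 0.01   0.013 -0.004] F [-6.1 20.2 -2.5] t 2.45
[ 0.18  0.04 -1.05  2.05 -0.27 -0.81]
```

View pics/s1.png

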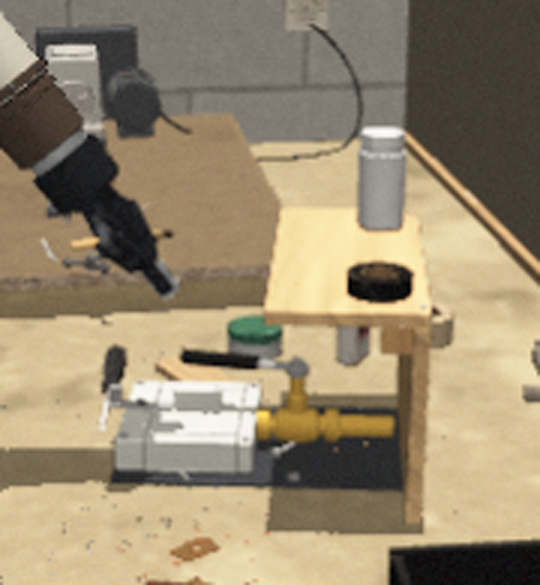

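The tool is leaned and hovering above the housing, and the handle is untouched. The wrist is close to its j3/j4/j5 limits here, because forearm and tool are nearly in line. I'll fit the arm geometry to choose a lean that can be reached.

```bash
cat > arm.py <<'E'
import numpy as np
from scipy.optimize import least_squares
from scipy.spatial.transform import Rotation as Ro
J=[[1.4356,.38557,.0066,-.0005,-1.194,-.2586],[.77,-.04,-1.0,1.27,-.56,-.5],[.18,.04,-1.05,2.05,-.27,-.81]]
P=np.array([[239.56,576.62,230.2],[462.4,170.8,231.8],[500.9,96,179.8]])
Q=[[.98066,-.19572,-.0002,.0011],[.94,-.094,.325,.03],[.943,-.099,.317,.036]]
def Rj(q,M): # forearm x forward; roll about x; pitch; roll
    f=Ro.from_euler('z',q[0])*Ro.from_euler('y',q[1]-q[2])
    return f,f*Ro.from_euler('x',q[3])*Ro.from_euler('y',-q[4])*Ro.from_euler('x',q[5])*M
q=J[0];M=Rj(q,Ro.identity())[1].inv()*Ro.from_quat(Q[0])
def fk(q,k):
    a1,h,a,b,e,c=k
    f,R=Rj(q,M);z=Ro.from_euler('z',q[0])
    w=np.array([0,0,h])+z.apply([a1+a*np.sin(q[1]),0,a*np.cos(q[1])])+f.apply([b,0,e])
    return w+c*R.apply([0,0,1]),R
E
python3 - <<'E'
from arm import *
for q,o in zip(J,Q): print(Rj(q,M)[1].as_quat().round(3),o)
f=lambda k:np.r_[np.concatenate([fk(q,k)[0]-p for q,p in zip(J,P)]),(k-[0,300,400,400,0,250])*.01]
s=least_squares(f,[0,300,400,400,0,250]);print(s.x.round(1),s.fun[:9].round(1))
E
```

```text
[ 0.981 -0.196 -0.     0.001] [0.98066, -0.19572, -0.0002, 0.0011]
[ 0.542 -0.774 -0.295 -0.144] [0.94, -0.094, 0.325, 0.03]
[ 0.025 -0.948 -0.168 -0.271] [0.943, -0.099, 0.317, 0.036]
[  433.6 -1320.4   801.1  -305.8   410.5  -317.1] [-158.1   21.2    3.4  -27.9   26.2  -17.2   16.3  -78.2   14. ]
```

Run:
```python
import arm
from arm import *
import itertools
for s in itertools.product([1,-1],repeat=3):
    def Rj(q,M,s=s):
        f=Ro.from_euler('z',q[0])*Ro.from_euler('y',q[1]-s[2]*q[2])
        return f,f*Ro.from_euler('x',s[0]*q[3])*Ro.from_euler('y',-q[4])*Ro.from_euler('x',s[1]*q[5])*M
    arm.Rj=Rj; arm.M=Rj(J[0],Ro.identity())[1].inv()*Ro.from_quat(Q[0])
    er=[np.degrees((Rj(q,arm.M)[1].inv()*Ro.from_quat(o)).magnitude()).round(1) for q,o in zip(J,Q)]
    f=lambda k:np.r_[np.concatenate([fk(q,k)[0]-p for q,p in zip(J,P)]),(k-[0,300,400,400,0,250])*.01]
    r=least_squares(f,[0,300,400,400,0,250]);print(s,er,r.x.round(1),r.fun[:9].round(1))
```

```text
(1, 1, 1) [np.float64(0.0), np.float64(122.4), np.float64(173.8)] [  433.6 -1320.4   801.1  -305.8   410.5  -317.1] [-158.1   21.2    3.4  -27.9   26.2  -17.2   16.3  -78.2   14. ]
(1, 1, -1) [np.float64(0.0), np.float64(150.6), np.float64(177.4)] [ 301.5  179.8   27.2  380.7 -157.8 -316.7] [-158.    21.7    0.2  -28.6   30.    14.5   12.9  -74.6  -14.7]
(1, -1, 1) [np.float64(0.0), np.float64(145.5), np.float64(125.0)] [  433.9 -1320.5   800.6  -305.9   410.6  -317.7] [-158.1   21.2    3.4  -27.8   26.1  -17.3   16.3  -78.    14.1]
(1, -1, -1) [np.float64(0.0), np.float64(162.2), np.float64(152.9)] [ 300.4  159.7   55.   373.7 -165.6 -315.6] [-158.    21.7    0.2  -29.4   30.9   13.8   13.2  -76.   -14. ]
(-1, 1, 1) [np.float64(0.0), np.float64(27.6), np.float64(63.2)] [201.4 265.1 419.8 265.2  -4.1 318.7] [-158.4   21.3    3.2  -28.9   24.3  -16.8   18.3  -78.2   13.5]
(-1, 1, -1) [np.float64(0.0), np.float64(102.9), np.float64(115.4)] [ 560.2 -975.6 1445.5 -516.1  -62.   274.7] [-158.5   20.6   -1.1  -44.1   45.1  -59.    13.4  -66.7   60.2]
(-1, -1, 1) [np.float64(0.0), np.float64(0.3), np.float64(0.2)] [201.4 265.1 419.9 265.2  -4.1 318.8] [-158.4   21.3    3.2  -28.9   24.3  -16.8   18.3  -78.2   13.5]
(-1, -1, -1) [np.float64(0.0), np.float64(115.2), np.float64(120.2)] [ 559.6 -992.  1468.2 -522.1  -68.2  275.8] [-158.5   20.6   -1.1  -43.3   44.3  -59.6   13.1  -65.2   60.8]
```

```bash
sed -i "s/'x',q\[3\]/'x',-q[3]/; s/'x',q\[5\]/'x',-q[5]/" arm.py
python3 - <<'E'
import arm
from arm import *
from h import cast,get_image,read_state
s=read_state();J[2]=s["joints"];P[2]=s["position"];print(s["joints"],s["position"],s["contact_force"])
for nm,n,g in(("base",2,(0,0)),("tool",3,(0,0,250)),):
    if nm=="base": F=lambda k:np.concatenate([fk(q,k[:6])[0]+np.r_[k[6:8],0]-p for q,p in zip(J,P)])
    else: F=lambda k:np.concatenate([fk(q,np.r_[k[:5],0])[0]+Rj(q,M)[1].apply(k[5:8])+Rj(q,M)[0].apply([0,k[8],0])-p for q,p in zip(J,P)])
    g0=np.r_[0,300,400,400,0,([250,0,0] if nm=="base" else [0,0,250,0])]
    r=least_squares(lambda k:np.r_[F(k),(k-g0)*.02],g0);print(nm,r.x.round(1),F(r.x).round(1))
d=get_image("top");print(cast(d,[[285,412],[275,420]],400),cast(d,[[275,375]],0))
E
```

```text
[ 0.1813486   0.04239227 -1.04739613  2.0496951  -0.27100805 -0.81497724] [501.20395213  94.85729701 179.37621912] [ 1.14921688 -1.28376105  0.18667308]
base [ -7.4 142.6 559.8 286.6  -5.4 316.8 175.2 114. ] [ -1.7  -0.1   3.1  -0.7  -2.8 -16.3   2.3   2.8  13.3]
tool [-135.8  265.9  540.1  477.8   27.2  157.5 -127.6  383.7   24.9] [ 0.2 -0.2  0.7 -0.2 -0.3 -4.4  0.5  0.3  3.7]
[[ 96.97736147 -20.82562362 400.        ]
 [ 84.57823871   1.75077482 400.        ]] [[146.0399885  -10.46675661   0.        ]]
```

Run:
```python
from arm import *
J[2]=[.18135,.04239,-1.0474,2.0497,-.27101,-.81498]
def fk2(q,k):
    a1,h,a,b,e,c,w=k;f,R=Rj(q,M)
    return np.array([0,0,h])+Ro.from_euler('z',q[0]).apply([a1+a*np.sin(q[1]),0,a*np.cos(q[1])])+f.apply([b,0,e])+(f*Ro.from_euler('x',-q[3])).apply([0,w,0])+c*R.apply([0,0,1])
g=np.r_[0,300,450,450,0,296,-158]
F=lambda k:np.concatenate([fk2(q,k)-p for q,p in zip(J,P)])
for lam in(.02,.005):
    r=least_squares(lambda k:np.r_[F(k),(k-g)*lam],g);print(r.x.round(1),F(r.x).round(1))
```

```text
[   3.   185.   549.8  427.8   -7.9  298.7 -160.2] [ 0.4 -0.1 -0.2  0.5  0.9  1.  -0.7 -1.4 -0.8]
[   0.6  170.8  558.7  424.9   -3.2  298.3 -160.2] [ 0.4 -0.  -0.2 -0.1  0.6  1.2 -0.1 -1.1 -0.9]
```

```bash
cat >> arm.py <<'E'
J[2]=[.18135,.04239,-1.0474,2.0497,-.27101,-.81498]
K=np.array([0.6,170.8,558.7,424.9,-3.2,298.3,-160.2])
LO=np.array([-3.14,-1.21,-1.07,-3.16,-2.99,-3.1]);HI=np.array([3.14,2.06,1.41,2.05,-.16,3.1])
def fk2(q,k=K):
    a1,h,a,b,e,c,w=k;f,R=Rj(q,M)
    return np.array([0,0,h])+Ro.from_euler('z',q[0]).apply([a1+a*np.sin(q[1]),0,a*np.cos(q[1])])+f.apply([b,0,e])+(f*Ro.from_euler('x',-q[3])).apply([0,w,0])+c*R.apply([0,0,1]),R
def ik(p,R,q0=None,n=8):
    out=[];g=np.random.default_rng(0)
    for s in ([q0] if q0 is not None else [])+[g.uniform(np.maximum(LO,-2),np.minimum(HI,2)) for _ in range(n)]:
        def f(q):
            x,r=fk2(q);return np.r_[(x-p)/100,(r.inv()*R).as_rotvec()]
        r=least_squares(f,np.clip(s,LO+.01,HI-.01),bounds=(LO,HI))
        if np.linalg.norm(r.fun)<.01 and not any(np.allclose(r.x,o,atol=.05) for o in out): out.append(r.x)
    return out
E
python3 - <<'E'
from h import *; from arm import ik,LO,HI
np.set_printoptions(precision=2,suppress=True)
def R(L,al,g): return Ro.from_euler('z',YAW+al,degrees=True)*Ro.from_euler('x',180,degrees=True)*Ro.from_euler('y',L,degrees=True)*Ro.from_euler('z',g,degrees=True)
for pos in((-85,-28,79),(-18,88,77)):
  for L in(0,20,35):
    for al in(-30,0,30):
      if L==0 and al: continue
      print(pos,L,al,[ (q,np.minimum(q-LO,HI-q).min().round(2)) for q in ik(st(*pos),R(L,al,0),n=6)])
E
```

```text
(-85, -28, 79) 0 0 [(array([ 0.46,  0.41, -0.38,  0.  , -0.78,  0.91]), np.float64(0.62))]
(-85, -28, 79) 20 -30 [(array([ 0.55,  0.35, -0.79,  0.81, -0.47, -0.45]), np.float64(0.28))]
(-85, -28, 79) 20 0 [(array([ 0.33,  0.29, -0.93,  1.31, -0.18, -0.24]), np.float64(0.02))]
(-85, -28, 79) 20 30 [(array([ 0.48,  0.3 , -0.74,  0.28, -0.19,  1.15]), np.float64(0.03))]
(-85, -28, 79) 35 -30 [(array([ 0.45,  0.36, -0.96,  1.58, -0.56, -1.11]), np.float64(0.11))]
(-85, -28, 79) 35 0 []
(-85, -28, 79) 35 30 []
(-18, 88, 77) 0 0 [(array([ 0.54,  0.57, -0.1 ,  0.  , -0.9 ,  0.83]), np.float64(0.74))]
(-18, 88, 77) 20 -30 [(array([ 0.65,  0.52, -0.45,  0.61, -0.63, -0.31]), np.float64(0.47))]
(-18, 88, 77) 20 0 [(array([ 0.59,  0.46, -0.58,  0.74, -0.37,  0.11]), np.float64(0.21))]
(-18, 88, 77) 20 30 [(array([ 0.57,  0.45, -0.48,  0.28, -0.31,  1.07]), np.float64(0.15))]
(-18, 88, 77) 35 -30 [(array([ 0.64,  0.52, -0.65,  1.21, -0.64, -0.88]), np.float64(0.42))]
(-18, 88, 77) 35 0 []
(-18, 88, 77) 35 30 []
```

```bash
cat >> h.py <<'E'
def RL(L,al,g): return Ro.from_euler('z',YAW+al,degrees=True)*Ro.from_euler('x',180,degrees=True)*Ro.from_euler('y',L,degrees=True)*Ro.from_euler('z',g,degrees=True)
E
python3 - <<'E'
from h import *; from arm import ik,LO,HI
np.set_printoptions(precision=2,suppress=True)
S=Ro.from_euler('z',-YAW,degrees=True)
for al in(-20,-30,-40):
  for L in(35,39,43):
    for g in(0,-al,al):
      r=RL(L,al,g);p=st(-18,88,77)
      b=np.array([[x,y,-t] for x in np.linspace(-42,42,9) for y in np.linspace(-42,42,9) for t in np.arange(73,250,4)])
      w=S.apply(p+r.apply(b)-O);m=w[(w[:,2]>194)][:,0].max()
      if g==0: q=[(k,np.minimum(k-LO,HI-k).min().round(2)) for ps in((-80,-34,79),(-50,45,79),(-18,88,77)) for k in ik(st(*ps),r,n=3)]
      print(al,L,g,"maxx",m.round(0),q if g==0 else "", (S*r).apply([1,0,0]) )
E
```

```text
-20 35 0 maxx -34.0 [(array([ 0.26,  0.33, -0.99,  1.98, -0.47, -1.16]), np.float64(0.07)), (array([ 0.48,  0.41, -0.85,  1.65, -0.52, -1.03]), np.float64(0.22)), (array([ 0.54,  0.48, -0.73,  1.5 , -0.54, -0.92]), np.float64(0.34))] [ 0.77 -0.28  0.57]
-20 35 20 maxx -27.0  [ 0.61 -0.58  0.54]
-20 35 -20 maxx -43.0  [0.84 0.06 0.54]
-20 39 0 maxx -42.0 [(array([ 0.46,  0.43, -0.87,  1.78, -0.58, -1.14]), np.float64(0.2)), (array([ 0.53,  0.49, -0.76,  1.64, -0.59, -1.05]), np.float64(0.31))] [ 0.73 -0.27  0.63]
-20 39 20 maxx -35.0  [ 0.57 -0.57  0.59]
-20 39 -20 maxx -52.0  [0.8  0.07 0.59]
-20 43 0 maxx -52.0 [(array([ 0.46,  0.44, -0.89,  1.88, -0.65, -1.24]), np.float64(0.17)), (array([ 0.52,  0.51, -0.78,  1.74, -0.66, -1.15]), np.float64(0.29))] [ 0.69 -0.25  0.68]
-20 43 20 maxx -45.0  [ 0.53 -0.56  0.64]
-20 43 -20 maxx -62.0  [0.76 0.09 0.64]
-30 35 0 maxx -25.0 [(array([ 0.43,  0.36, -0.96,  1.6 , -0.55, -1.11]), np.float64(0.11)), (array([ 0.6 ,  0.45, -0.78,  1.33, -0.61, -0.98]), np.float64(0.29)), (array([ 0.64,  0.52, -0.65,  1.21, -0.64, -0.88]), np.float64(0.42))] [
[... 1079 characters left out ...]
 maxx -30.0  [0.89 0.09 0.44]
-40 39 0 maxx -22.0 [(array([ 0.56,  0.41, -0.9 ,  1.37, -0.69, -1.17]), np.float64(0.17)), (array([ 0.68,  0.51, -0.71,  1.16, -0.76, -1.04]), np.float64(0.36)), (array([ 0.71,  0.58, -0.57,  1.08, -0.8 , -0.96]), np.float64(0.5))] [ 0.6  -0.5   0.63]
-40 39 40 maxx -30.0  [ 0.04 -0.88  0.48]
-40 39 -40 maxx -37.0  [0.87 0.11 0.48]
-40 43 0 maxx -31.0 [(array([ 0.57,  0.43, -0.92,  1.44, -0.75, -1.25]), np.float64(0.15)), (array([ 0.69,  0.52, -0.73,  1.23, -0.81, -1.13]), np.float64(0.34)), (array([ 0.71,  0.59, -0.59,  1.15, -0.84, -1.04]), np.float64(0.48))] [ 0.56 -0.47  0.68]
-40 43 40 maxx -36.0  [ 0.02 -0.85  0.52]
-40 43 -40 maxx -43.0  [0.84 0.13 0.52]
```

Run:
```python
from h import *; from arm import ik,LO,HI
np.set_printoptions(precision=2,suppress=True)
r=RL(40,-30,-30)
for ps in((-110,-34,180),(-80,-34,140),(-76,-34,79)): print(ps,ik(st(*ps),r,q0=read_state()["joints"],n=2))
go(st(-80,-34,150),r)
```

```text
(-110, -34, 180) [array([ 0.66,  0.18, -0.92,  1.2 , -0.74, -0.33])]
(-80, -34, 140) [array([ 0.53,  0.27, -0.93,  1.42, -0.67, -0.46])]
(-76, -34, 79) [array([ 0.42,  0.38, -0.97,  1.73, -0.63, -0.71])]
pos [500.8  96.1 180.1] shift [0.15 0.07 0.5 ] turn [-0.3  -0.04 -0.11] F [0.9 0.5 0.8] t 2.55
```

{"method": "jog_arm", "body": {
  "plan": [
    [0,[0,0,0],[-0.15,-0.02,-0.05]],
    [0,[0,0,0],[-0.3,-0.04,-0.11]],
    [0,[0.08,0.04,0.25],[-0.3,-0.04,-0.11]],
    [0,[0.15,0.07,0.5],[-0.3,-0.04,-0.11]],
    [0,[0.15,0.07,0.5],[-0.3,-0.04,-0.11]],
    [0,[0.15,0.07,0.5],[-0.3,-0.04,-0.11]]
  ]
}}

```text
clock: 3.3
position: [539.4, 81.1, 150.6]
ee_rot: [0.935, -0.092, 0.277, 0.2]
contact_force: [0.4, 0.3, -0.1]
gripper_width: 0.0
grasp_force: 0.0
```

Run:
```python
from h import *
r=RL(40,-30,-30)
go(st(-76,-34,79),r);print(read_state()["joints"].round(2))
# handle contact plan, as shifts relative to the start pose
C=r.inv()
for ph in(0,.3,.6,.9,1.2,1.4,1.57):
    u=np.array([-np.cos(ph),np.sin(ph)]);n=np.array([np.sin(ph),np.cos(ph)]);c=80*u-n*(9+14)
    print(ph,c.round(0),(C.apply(st(c[0],c[1],79)-st(-76,-34,79))/100).round(2))
```

```text
pos [539.4  81.1 150.6] shift [-0.352 -0.232  0.581] turn [-0.002  0.     0.006] F [ 0.4  0.3 -0.1] t 3.3
[ 0.55  0.25 -0.93  1.37 -0.68 -0.42]
0 [-80. -23.] [-0.02 -0.1  -0.06]
0.3 [-83.   2.] [-0.02 -0.33 -0.15]
0.6 [-79.  26.] [ 0.04 -0.56 -0.21]
0.9 [-68.  48.] [ 0.15 -0.78 -0.22]
1.2 [-50.  66.] [ 0.31 -0.97 -0.18]
1.4 [-36.  75.] [ 0.44 -1.07 -0.13]
1.57 [-23.  80.] [ 0.55 -1.13 -0.07]
```

{"method": "jog_arm", "body": {
  "plan": [
    [0,[-0.18,-0.12,0.29],[0,0,0]],
    [0,[-0.35,-0.23,0.58],[0,0,0]],
    [0,[-0.35,-0.23,0.58],[0,0,0]],
    [0,[-0.35,-0.23,0.58],[0,0,0]]
  ]
}}

```text
clock: 3.8
position: [545.1, 78.4, 79.9]
ee_rot: [0.935, -0.093, 0.277, 0.2]
contact_force: [0.1, -0.1, 0.4]
gripper_width: 0.0
grasp_force: 0.0
```

{"method": "jog_arm", "body": {
  "plan": [
    [0,[-0.02,-0.1,-0.06],[0,0,0]],
    [0,[-0.02,-0.18,-0.09],[0,0,0]],
    [0,[-0.02,-0.25,-0.12],[0,0,0]],
    [0,[-0.02,-0.33,-0.15],[0,0,0]],
    [0,[0,-0.4,-0.17],[0,0,0]],
    [0,[0.02,-0.48,-0.19],[0,0,0]],
    [0,[0.04,-0.56,-0.21],[0,0,0]]
  ]
}}

```text
clock: 4.68
position: [553.7, 136.3, 79.2]
ee_rot: [0.935, -0.094, 0.276, 0.202]
contact_force: [-0.9, -5.0, 0.1]
gripper_width: -0.1
grasp_force: 1.9
```

```bash
cat >> h.py <<'E'
def handle():
    for n in("top","side"):
        d=get_image(n);P=cloud(d);hsv=cv2.cvtColor(d["img"],cv2.COLOR_RGB2HSV)
        L=Ro.from_euler('z',-YAW,degrees=True).apply((P-O).reshape(-1,3)).reshape(P.shape)
        m=(abs(L[...,2]-94)<10)&(hsv[...,2]<70)&(abs(L[...,0])<135)&(L[...,1]>-40)&(L[...,1]<135)&(np.hypot(L[...,0],L[...,1])<132)&(d["range_z"]>0)
        q=L[m];print(n,m.sum(),"mean",q.mean(0).round(0) if len(q) else "", "ang",np.degrees(np.arctan2(q[:,1].mean(),-q[:,0].mean())).round(1) if len(q) else "")
E
python3 - <<'E'
from h import *
s=read_state();print(Ro.from_euler('z',-YAW,degrees=True).apply(s["position"]-O).round(1),s["contact_force"].round(1),s["joints"].round(2));handle()
E
```

```text
[-78.7  23.4  79.2] [-0.9 -5.   0.1] [ 0.59  0.42 -0.9   1.52 -0.67 -0.65]
top 126 mean [-62.  38.  98.] ang 31.8
side 82 mean [-68.  29.  99.] ang 23.3
```

{"method": "jog_arm", "body": {
  "plan": [
    [0,[0.03,-0.08,0.01],[0,0,0]],
    [0,[0.06,-0.15,0.03],[0,0,0]],
    [0,[0.09,-0.22,0.03],[0,0,0]],
    [0,[0.13,-0.28,0.04],[0,0,0]],
    [0,[0.18,-0.35,0.06],[0,0,0]],
    [0,[0.24,-0.41,0.07],[0,0,0]]
  ]
}}

```text
clock: 5.52
position: [588.9, 170.1, 72.7]
ee_rot: [0.936, -0.093, 0.275, 0.201]
contact_force: [-3.4, -4.9, -2.2]
gripper_width: 0.3
grasp_force: 2.3
```

Run:
```python
from h import *
s=read_state();print(Ro.from_euler('z',-YAW,degrees=True).apply(s["position"]-O).round(1),s["contact_force"].round(1),s["joints"].round(2));handle();go(st(-23,80,74),RL(40,-30,-30))
```

```text
[-50.9  63.6  72.7] [-3.4 -4.9 -2.2] [ 0.63  0.49 -0.8   1.43 -0.68 -0.58]
top 184 mean [-40.  71.  98.] ang 60.6
side 87 mean [-48.  63.  98.] ang 52.6
pos [589.4 171.   72.7] shift [ 0.251 -0.167  0.094] turn [-0.002  0.003  0.005] F [-1.4 -1.5 -2.5] t 5.625
```

{"method": "jog_arm", "body": {
  "plan": [
    [0,[0.05,-0.05,0.02],[0,0,0]],
    [0,[0.1,-0.09,0.04],[0,0,0]],
    [0,[0.15,-0.12,0.06],[0,0,0]],
    [0,[0.2,-0.15,0.08],[0,0,0]],
    [0,[0.25,-0.17,0.1],[0,0,0]]
  ]
}}

```text
clock: 6.25
position: [618.4, 179.2, 72.6]
ee_rot: [0.936, -0.092, 0.275, 0.201]
contact_force: [-4.4, -2.8, -3.1]
gripper_width: 0.1
grasp_force: 2.8
```

Run:
```python
from h import *
s=read_state();print(Ro.from_euler('z',-YAW,degrees=True).apply(s["position"]-O).round(1),s["contact_force"].round(1));handle();go(st(-12,82,74),RL(40,-30,-30))
```

```text
[-23.9  78.5  72.6] [-4.4 -2.8 -3.1]
top 182 mean [-14.  81.  98.] ang 80.4
side 62 mean [-24.  67.  98.] ang 70.4
pos [618.8 179.7  72.8] shift [ 0.105 -0.035  0.045] turn [-0.001  0.004  0.006] F [-2.8 -2.8 -4.8] t 6.35
```

{"method": "jog_arm", "body": {
  "plan": [
    [0,[0.03,-0.01,0.02],[0,0,0]],
    [0,[0.06,-0.02,0.03],[0,0,0]],
    [0,[0.08,-0.03,0.04],[0,0,0]],
    [0,[0.1,-0.03,0.05],[0,0,0]]
  ]
}}

```text
clock: 6.85
position: [629.7, 179.6, 73.1]
ee_rot: [0.936, -0.092, 0.275, 0.2]
contact_force: [-5.2, -1.6, -6.6]
gripper_width: -0.1
grasp_force: 3.4
```

Run:
```python
from h import *
s=read_state();print(Ro.from_euler('z',-YAW,degrees=True).apply(s["position"]-O).round(1),s["contact_force"].round(1));handle()
```

```text
[-12.9  81.2  73.1] [-5.2 -1.6 -6.6]
top 129 mean [-7. 82. 97.] ang 85.1
side 62 mean [-15.  67.  98.] ang 77.7
```

{"method": "jog_arm", "body": {
  "plan": [
    [0,[0.03,0,0.02],[0,0,0]],
    [0,[0.05,0,0.03],[0,0,0]],
    [0,[0.07,0,0.04],[0,0,0]]
  ]
}}

```text
clock: 7.32
position: [633.0, 179.2, 71.9]
ee_rot: [0.937, -0.089, 0.272, 0.199]
contact_force: [-33.5, 5.9, 3.5]
gripper_width: -0.1
grasp_force: 13.2
```

Run:
```python
from h import *
s=read_state();print(Ro.from_euler('z',-YAW,degrees=True).apply(s["position"]-O).round(1),s["contact_force"].round(1));handle()
```

```text
[-9.5 81.4 71.9] [-33.5   5.9   3.5]
top 119 mean [-7. 83. 97.] ang 85.4
side 65 mean [-12.  70.  98.] ang 80.5
```

{"method": "jog_arm", "body": {
  "plan": [
    [0,[0,0,0],[0,0,0]],
    [0,[0,0,0],[0,0,0]]
  ]
}}

```text
clock: 7.68
position: [633.0, 179.2, 71.7]
ee_rot: [0.937, -0.089, 0.272, 0.199]
contact_force: [-26.2, 4.7, -1.0]
gripper_width: 0.4
grasp_force: 11.1
```

Run:
```python
from h import *
d=get_image("side");a=d["img"][115:245,225:365];d=get_image("top");b=d["img"][130:260,140:280]
cv2.imwrite("pics/s2.png",cv2.resize(np.hstack([a,b]),None,fx=2.8,fy=4.4,interpolation=2)[:,:,::-1])
```

```text
(no output)
```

View pics/s2.png

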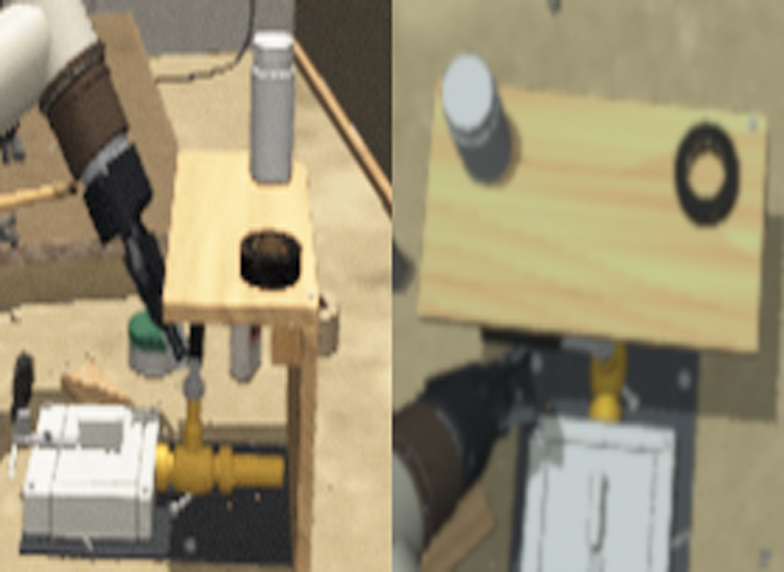

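The handle is parallel to the ledge edge, in under it at its stop. The gripper at (150,250) in the left half clears the ledge. Back off next.

{"method": "jog_arm", "body": {
  "plan": [
    [0,[-0.1,0,-0.06],[0,0,0]],
    [0,[-0.3,0,-0.3],[0,0,0]],
    [0,[-0.5,0,-0.7],[0,0,0]],
    [0,[-0.5,0,-0.9],[0,0,0]],
    [0,[-0.5,0,-0.9],[0,0,0]]
  ]
}}

```text
clock: 8.4
position: [555.7, 223.1, 120.5]
ee_rot: [0.935, -0.092, 0.279, 0.197]
contact_force: [0.2, 0.5, -0.3]
gripper_width: 0.1
grasp_force: 0.0
```

Run:
```python
from h import *
handle()
S=Ro.from_euler('z',-YAW,degrees=True)
for n in("top","side"):
    d=get_image(n);P=cloud(d);L=S.apply((P-O).reshape(-1,3)).reshape(P.shape);ok=d["range_z"]>0
    for nm,m in(("lug",(L[...,2]>54)&(L[...,2]<72)&(L[...,0]<-170)&(L[...,0]>-225)&(abs(L[...,1])<45)),("rib",(L[...,2]>56)&(L[...,2]<72)&(L[...,0]<-70)&(L[...,0]>-145)&(abs(L[...,1])<30))):
        q=L[m&ok];print(n,nm,len(q),np.median(q,0).round(1),q.min(0).round(0),q.max(0).round(0))
print("lug");go(st(-192,-32,110),ori(0))
```

```text
top 91 mean [-4. 81. 98.] ang 87.3
side 32 mean [ -2.  60. 101.] ang 88.4
top lug 20 [-189.5    4.9   63.4] [-197.   -0.   54.] [-170.    8.   70.]
top rib 80 [-101.7    1.4   65.9] [-128.   -7.   56.] [-79.   9.  72.]
side lug 20 [-192.7    0.3   62.6] [-200.   -4.   54.] [-186.    5.   70.]
side rib 84 [-105.3   -3.3   65.4] [-130.  -10.   56.] [-81.  11.  71.]
lug
pos [554.7 218.9 117.2] shift [-0.99   1.358 -0.05 ] turn [ 0.334 -0.576  0.004] F [-0.9 -0.7  0.2] t 8.6
```

{"method": "jog_arm", "body": {
  "plan": [
    [0,[-0.2,0,-0.3],[0,0,0]],
    [0,[-0.5,0,-0.5],[0.07,-0.12,0]],
    [0,[-0.8,0.2,-0.5],[0.14,-0.24,0]],
    [0,[-0.9,0.5,-0.5],[0.2,-0.35,0]],
    [0,[-0.99,0.8,-0.5],[0.27,-0.46,0]],
    [0,[-0.99,1,-0.5],[0.334,-0.576,0]],
    [0,[-0.99,1,-0.5],[0.334,-0.576,0]],
    [0,[-0.99,1,-0.5],[0.334,-0.576,0]]
  ]
}}

```text
clock: 9.6
position: [419.8, 155.5, 132.5]
ee_rot: [0.995, -0.1, -0.001, 0.002]
contact_force: [-0.8, 0.3, -0.4]
gripper_width: 0.3
grasp_force: 0.0
```

Run:
```python
from h import *
print(read_state()["joints"].round(2))
go(st(-192,-32,110),ori(0))
go(st(-192,-32,53),ori(0))
```

```text
[ 0.72  0.19 -0.55  0.   -0.83  0.65]
pos [419.8 155.5 132.5] shift [0.215 0.473 0.227] turn [0.003 0.001 0.003] F [-0.8  0.3 -0.4] t 9.6
pos [419.8 155.5 132.5] shift [0.216 0.471 0.797] turn [0.003 0.001 0.003] F [-0.8  0.3 -0.4] t 9.6
```

{"method": "jog_arm", "body": {
  "plan": [
    [0,[0.21,0.47,0.1],[0,0,0]],
    [0,[0.21,0.47,0.4],[0,0,0]],
    [0,[0.21,0.47,0.8],[0,0,0]],
    [0,[0.21,0.47,0.8],[0,0,0]]
  ]
}}

```text
clock: 10.1
position: [428.1, 104.9, 50.4]
ee_rot: [0.995, -0.098, -0.004, 0.004]
contact_force: [0.5, 0.1, 0.1]
gripper_width: 0.1
grasp_force: 0.0
```

{"method": "jog_arm", "body": {
  "plan": [
    [0,[0,-0.07,0],[0,0,0]],
    [0,[0,-0.14,0],[0,0,0]],
    [0,[-0.03,-0.19,0],[0,0,0]],
    [0,[-0.06,-0.24,0],[0,0,0]],
    [0,[-0.07,-0.3,0],[0,0,0]],
    [0,[-0.08,-0.36,0],[0,0,0]],
    [0,[-0.05,-0.43,0],[0,0,0]],
    [0,[-0.01,-0.5,0],[0,0,0]]
  ]
}}

```text
clock: 11.1
position: [439.6, 155.6, 52.9]
ee_rot: [0.995, -0.099, -0.001, 0.001]
contact_force: [-0.1, -1.6, -0.9]
gripper_width: 0.1
grasp_force: 0.6
```

```bash
cat >> h.py <<'E'
def lug():
    S=Ro.from_euler('z',-YAW,degrees=True);s=read_state();print(S.apply(s["position"]-O).round(1),s["contact_force"].round(1))
    for n in("top","side"):
        d=get_image(n);P=cloud(d);L=S.apply((P-O).reshape(-1,3)).reshape(P.shape);ok=d["range_z"]>0;h=cv2.cvtColor(d["img"],cv2.COLOR_RGB2HSV)
        q=L[ok&(h[...,2]>90)&(L[...,2]>54)&(L[...,2]<72)&(L[...,0]<-135)&(L[...,0]>-225)&(abs(L[...,1])<50)]
        if len(q): print(n,len(q),np.median(q,0).round(1),q.min(0).round(0),q.max(0).round(0))
E
python3 -c "
from h import *;lug()"
```

```text
[-194.2   19.4   52.9] [-0.1 -1.6 -0.9]
side 28 [-179.7   17.3   62.2] [-205.    4.   54.] [-165.   33.   71.]
```

{"method": "jog_arm", "body": {
  "plan": [
    [0,[0.04,-0.03,0],[0,0,0]],
    [0,[0.08,-0.06,0],[0,0,0]],
    [0,[0.12,-0.07,0],[0,0,0]],
    [0,[0.15,-0.08,0],[0,0,0]]
  ]
}}

```text
clock: 11.7
position: [456.0, 160.1, 52.9]
ee_rot: [0.995, -0.099, -0.001, 0.001]
contact_force: [-1.1, -0.4, 0.3]
gripper_width: 0.3
grasp_force: 0.5
```

```bash
python3 -c "
from h import *;lug()"
```

```text
[-179.1   27.2   52.9] [-1.1 -0.4  0.3]
side 26 [-166.9   21.2   64.5] [-190.   18.   54.] [-160.   35.   69.]
```

Still about 1 N, so it isn't at its stop yet. Push on gently.

{"method": "jog_arm", "body": {
  "plan": [
    [0,[0.02,0,0],[0,0,0]],
    [0,[0.04,0,0],[0,0,0]],
    [0,[0.06,0,0],[0,0,0]]
  ]
}}

```text
clock: 12.18
position: [458.2, 159.8, 52.8]
ee_rot: [0.995, -0.1, -0.004, 0.001]
contact_force: [-20.2, 15.4, 11.0]
gripper_width: -0.3
grasp_force: 11.7
```

```bash
python3 -c "
from h import *;lug()"
```

```text
[-176.9   27.3   52.8] [-20.2  15.4  11. ]
top 2 [-168.6  -27.3   54.9] [-172.  -28.   55.] [-166.  -26.   55.]
side 25 [-165.    23.1   62.2] [-187.   17.   54.] [-160.   34.   70.]
```

{"method": "jog_arm", "body": {
  "plan": [
    [0,[-0.1,0,0],[0,0,0]],
    [0,[-0.2,0,-0.1],[0,0,0]],
    [60,[-0.2,0,-0.6],[0,0,0]],
    [60,[-0.2,0,-0.8],[0,0,0]],
    [60,[0.2,0.2,-0.8],[0,0,0]],
    [60,[0.73,0.27,-0.8],[0,0,0]],
    [60,[0.73,0.27,-0.8],[0,0,0]],
    [60,[0.73,0.27,-0.8],[0,0,0]]
  ]
}}

```text
clock: 13.28
position: [527.6, 117.8, 133.0]
ee_rot: [0.995, -0.099, -0.001, 0.0]
contact_force: [-1.2, 1.4, -0.4]
gripper_width: 59.8
grasp_force: 0.0
```

Run:
```python
from h import *
handle();lug()
d=get_image("side");a=d["img"][115:245,225:365];d=get_image("top");b=d["img"][170:300,140:280]
cv2.imwrite("pics/s3.png",cv2.resize(np.hstack([a,b]),None,fx=2.8,fy=4.4,interpolation=2)[:,:,::-1])
S=Ro.from_euler('z',-YAW,degrees=True);d=get_image("side");P=cloud(d);L=S.apply((P-O).reshape(-1,3)).reshape(P.shape)
go(st(-104.5,0,44),ori(0))
```

```text
top 1 mean [ -1. 123.  97.] ang 89.6
side 28 mean [ -2.  61. 101.] ang 88.1
[-101.     0.5  133.1] [ 0.  -0.1  0.2]
top 21 [-163.1   27.6   65.9] [-169.  -20.   54.] [-160.   36.   71.]
side 16 [-164.2   23.7   63.6] [-168.   18.   55.] [-161.   39.   70.]
pos [527.7 118.6 133.2] shift [-0.039  0.008  0.892] turn [0.001 0.001 0.005] F [ 0.3 -0.2 -0.4] t 13.625
```

View pics/s3.png

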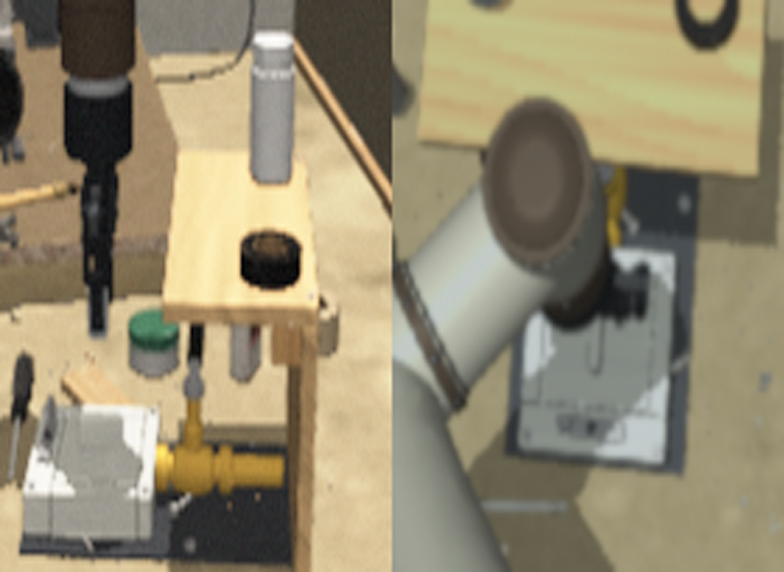

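The tab lies along the rim, centred at (590,428) in the right half, and the open gripper is above the rib. Descend and grip.

{"method": "jog_arm", "body": {
  "plan": [
    [50,[-0.02,0,0.3],[0,0,0]],
    [50,[-0.04,0.01,0.6],[0,0,0]],
    [50,[-0.04,0.01,0.8],[0,0,0]],
    [50,[-0.04,0.01,0.88],[0,0,0]],
    [50,[-0.04,0.01,0.88],[0,0,0]]
  ]
}}

```text
clock: 14.25
position: [523.8, 118.1, 44.8]
ee_rot: [0.995, -0.099, -0.001, 0.001]
contact_force: [-0.0, 0.4, 0.3]
gripper_width: 50.0
grasp_force: 0.0
```

{"method": "jog_arm", "body": {
  "plan": [
    [25,[0,0,0],[0,0,0]],
    [15,[0,0,0],[0,0,0]],
    [0,[0,0,0],[0,0,0]],
    [0,[0,0,0],[0,0,0]],
    [0,[0,0,0],[0,0,0]],
    [0,[0,0,0],[0,0,0]]
  ]
}}

```text
clock: 15.0
position: [524.4, 118.3, 45.9]
ee_rot: [0.995, -0.099, -0.0, 0.0]
contact_force: [-1.9, 0.3, 5.4]
gripper_width: 11.1
grasp_force: 60.5
```

{"method": "jog_arm", "body": {
  "plan": [
    [0,[0,0,-0.03],[0,0,0]],
    [0,[0,0,-0.08],[0,0,0]],
    [0,[0,0,-0.15],[0,0,0]],
    [0,[0,0,-0.35],[0,0,0]],
    [0,[0,0,-0.6],[0,0,0]],
    [0,[0,0,-0.6],[0,0,0]]
  ]
}}

```text
clock: 15.75
position: [525.3, 118.7, 106.8]
ee_rot: [0.995, -0.099, 0.001, -0.001]
contact_force: [0.4, -0.7, -2.6]
gripper_width: 10.6
grasp_force: 59.4
```

Run:
```python
from h import *
print(read_state()["gripper_width"]);S=Ro.from_euler('z',-YAW,degrees=True)
go(np.array([473.4,-254,106]),ori(0,-15.9))
for n in("top","side"):
    d=get_image(n);P=cloud(d);L=S.apply((P-read_state()["position"]).reshape(-1,3)).reshape(P.shape);m=(d["range_z"]>0)&(abs(L[...,0])<65)&(abs(L[...,1])<70)&(abs(L[...,2]+5)<9)
    q=L[m];print(n,len(q),q.min(0).round(0),q.max(0).round(0),np.median(q,0).round(1),"plane",np.linalg.lstsq(np.c_[q[:,:2],np.ones(len(q))],q[:,2],rcond=None)[0].round(3))
```

```text
10.571097283917732
pos [525.3 118.7 106.8] shift [2.240e-01 3.756e+00 1.000e-03] turn [-0.002 -0.002  0.076] F [ 0.4 -0.7 -2.6] t 15.75
top 570 [-44. -55. -12.] [47. 58.  4.] [-23.3 -15.4  -3.3] plane [ 0.008 -0.006 -3.311]
side 341 [-45. -59.  -8.] [45. 61.  4.] [  3.7 -21.8  -1.2] plane [-0.003  0.012 -1.084]
```

Cover is held level and centred, and the wrist carries its weight. Travel to the board.

{"method": "jog_arm", "body": {
  "plan": [
    [0,[0,0.2,0],[0,0,0]],
    [0,[0.02,0.55,0],[0,0,0.03]],
    [0,[0.06,0.95,0],[0,0,0.076]],
    [0,[0.06,0.95,0],[0,0,0.076]]
  ]
}}

```text
clock: 16.35
position: [509.0, 20.6, 103.7]
ee_rot: [0.99, -0.141, -0.003, 0.001]
contact_force: [0.1, 0.2, -3.1]
gripper_width: 10.6
grasp_force: 59.4
```

{"method": "jog_arm", "body": {
  "plan": [
    [0,[0.0,0.4,0],[0,0,0]],
    [0,[0.0,0.8,0],[0,0,0]],
    [0,[0.0,1,0],[0,0,0]],
    [0,[0,1,0],[0,0,0]]
  ]
}}

```text
clock: 16.85
position: [482.6, -73.6, 104.4]
ee_rot: [0.99, -0.139, -0.002, 0.001]
contact_force: [0.7, 0.3, -2.4]
gripper_width: 10.3
grasp_force: 59.5
```

{"method": "jog_arm", "body": {
  "plan": [
    [0,[0.0,0.4,0],[0,0,0]],
    [0,[0.0,0.8,0],[0,0,0]],
    [0,[0.0,1,0],[0,0,0]],
    [0,[0,1,0],[0,0,0]]
  ]
}}

```text
clock: 17.35
position: [456.0, -169.0, 104.7]
ee_rot: [0.99, -0.139, -0.001, 0.0]
contact_force: [-0.3, -0.1, -3.4]
gripper_width: 10.8
grasp_force: 59.6
```

Run:
```python
from h import *
print(read_state()["gripper_width"])
go(np.array([473.4,-254,50]),ori(0,-15.9))
```

```text
10.810569272958919
pos [ 456.  -169.   104.7] shift [0.403 0.768 0.548] turn [ 0.001  0.002 -0.002] F [-0.3 -0.1 -3.4] t 17.35
```

{"method": "jog_arm", "body": {
  "plan": [
    [0,[0.2,0.4,0],[0,0,0]],
    [0,[0.4,0.77,0],[0,0,0]],
    [0,[0.4,0.77,0.3],[0,0,0]],
    [0,[0.4,0.77,0.55],[0,0,0]],
    [0,[0.4,0.77,0.55],[0,0,0]],
    [0,[0.4,0.77,0.55],[0,0,0]]
  ]
}}

```text
clock: 18.1
position: [474.8, -253.3, 51.0]
ee_rot: [0.99, -0.138, -0.0, 0.001]
contact_force: [-0.0, -0.1, -2.2]
gripper_width: 10.6
grasp_force: 59.7
```

Run:
```python
from h import *
go(np.array([473.4,-254,27]),ori(0,-15.9))
for n in("side",):
    d=get_image(n);cv2.imwrite("pics/s4.png",cv2.resize(d["img"][215:335,200:320],None,fx=5,fy=5,interpolation=2)[:,:,::-1])
```

```text
pos [ 474.8 -253.3   51. ] shift [-0.011  0.011  0.24 ] turn [ 0.001 -0.     0.001] F [-0.  -0.1 -2.2] t 18.1
```

View pics/s4.png

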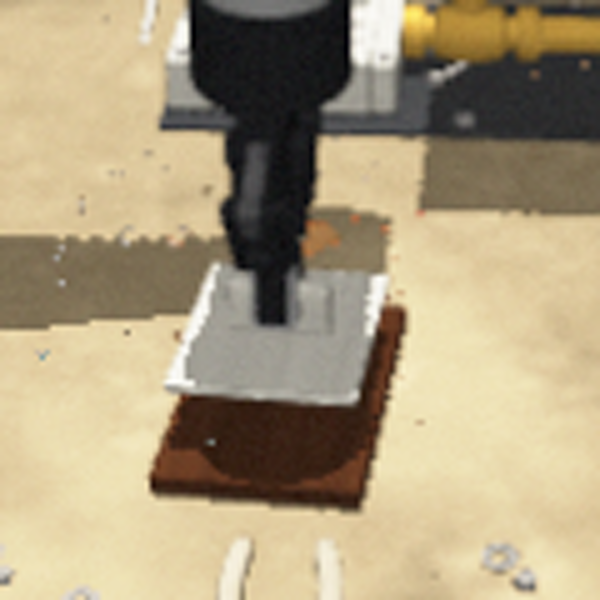

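The cover hangs level over the board: cover centre at about (278,335), board centre at about (278,397). Lower it gently.

{"method": "jog_arm", "body": {
  "plan": [
    [0,[0,0.03,0.1],[0,0,0]],
    [0,[0,0.04,0.18],[0,0,0]],
    [0,[0,0.04,0.23],[0,0,0]],
    [0,[0,0.04,0.26],[0,0,0]],
    [0,[0,0.04,0.27],[0,0,0]],
    [0,[0,0.04,0.27],[0,0,0]]
  ]
}}

```text
clock: 18.9
position: [472.5, -257.6, 23.3]
ee_rot: [0.99, -0.138, -0.001, 0.0]
contact_force: [-0.1, 0.6, -2.6]
gripper_width: 10.7
grasp_force: 59.8
```

{"method": "jog_arm", "body": {
  "plan": [
    [0,[0,0,0.005],[0,0,0]],
    [0,[0,0,0.01],[0,0,0]],
    [0,[0,0,0.015],[0,0,0]],
    [0,[0,0,0.02],[0,0,0]]
  ]
}}

```text
clock: 19.4
position: [472.6, -257.6, 22.9]
ee_rot: [0.99, -0.138, -0.0, 0.001]
contact_force: [-3.7, 2.6, 11.9]
gripper_width: 10.6
grasp_force: 61.8
```

On the board, with 12 N upward. Release and rise.

{"method": "jog_arm", "body": {
  "plan": [
    [20,[0,0,0],[0,0,0]],
    [40,[0,0,0],[0,0,0]],
    [60,[0,0,-0.02],[0,0,0]],
    [60,[0,0,-0.1],[0,0,0]],
    [60,[0,0,-0.5],[0,0,0]],
    [60,[0,0,-1],[0,0,0]],
    [60,[0,0,-1],[0,0,0]],
    [60,[0,0,-1],[0,0,0]]
  ]
}}

```text
clock: 20.4
position: [472.1, -257.3, 121.3]
ee_rot: [0.99, -0.139, -0.001, 0.0]
contact_force: [-0.2, 0.1, -0.8]
gripper_width: 60.1
grasp_force: 0.0
```

Run:
```python
from h import *
handle();lug();print(read_state()["contact_force"])
d=get_image("side");cv2.imwrite("pics/s5.png",cv2.resize(d["img"][130:340,195:365],None,fx=2.8,fy=2.8,interpolation=2)[:,:,::-1])
P=cloud(d);q=P[(d["range_z"]>0)&(abs(P[...,0]-473)<70)&(abs(P[...,1]+255)<80)&(abs(P[...,2]-18)<6)&(cv2.cvtColor(d["img"],cv2.COLOR_RGB2HSV)[...,1]<60)]
print(len(q),((q.min(0)+q.max(0))/2).round(0),np.linalg.lstsq(np.c_[q[:,:2]-[473,-255],np.ones(len(q))],q[:,2],rcond=None)[0].round(3))
```

```text
top 89 mean [-4. 81. 98.] ang 87.3
side 32 mean [ -2.  60. 101.] ang 88.5
[ -79.9 -378.5  120.1] [ 0.4  0.5 -0.3]
top 22 [-163.    27.7   64.7] [-167.  -14.   55.] [-160.   37.   72.]
side 3 [-167.1   18.8   54.7] [-168.   -5.   54.] [-167.   23.   56.]
[ 0.03267697 -0.6102513  -0.06679084]
818 [ 470. -256.   18.] [7.0000e-03 1.2000e-02 1.9066e+01]
```

View pics/s5.png

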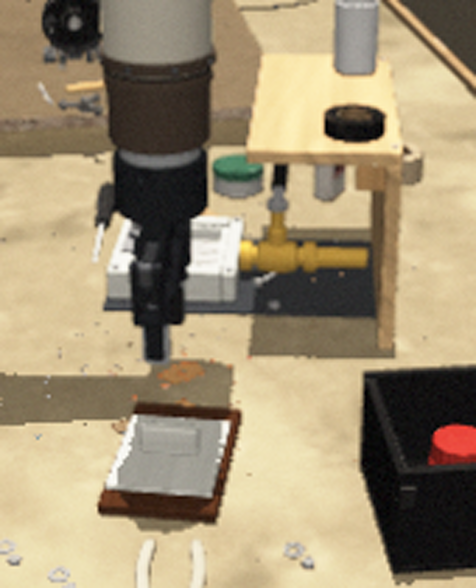

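The cover lies flat and centred on the board, centre about (168,458), rib up and released, with the gripper clear above. The handle is still at its stop and the tab still turned aside.

```bash
python3 -c "
from bench import *;print(job_done())"
```

```text
the job is handed in; nothing more can be done
None
```

The job is handed in at about 20 s: the handle was pushed to its end stop, the tab turned aside, and the cover laid flat, rib up, within about 5 mm of the board's centre by camera measurement; the hand-in call returned no verdict.

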